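Cold-start the boat's engine and hold the cold-start pull at its mark

ROBOT

A 6-joint arm with a two-finger parallel gripper is mounted at the origin on the work surface. World frame = base frame: x ahead of the robot, y to its left, z up, the work surface at z = 0. Lengths are in m, angles in rad, forces in N, time in s.
With the tool pointing down it reaches from about 0.35 to 1 m from the base axis. Payload 7.1 kg.
Tool frame: the origin (TCP) lies at the very end of the fingers, on their centre line; the grasp point (between the pads) lies 19 mm behind it; z points along the fingers, y is the line along which they close (so a half turn about z gives the same grasp; the last joint's range is limited). The gripper opens to 85 mm and grips with 20 to 120 N. Pads are 22 mm wide; open, the fingers measure 114 mm over their backs; the gripper's body (76 mm by 85 mm) begins 54 mm behind the grasp point. The pads swing forward as they close: fully open they stand 13 mm farther back than shut.
Start: joints at [1.203, 0.423, 1.63, -0, 1.089, -0.019], TCP at [0.214, 0.587, 0.231] pointing down, gripper open.
Joint ranges: [-3, 3], [-0.9, 2.11], [0.09, 2.58], [-1.31, 4.45], [0.11, 2.69], [-2.54, 2.54]. Speed limits (rad/s): [2.39, 2.39, 3.01, 3.14, 3.14, 3.14].

INTERFACE

Orientations are given as a rotation vector (axis times angle).
In Python, from plant import arm, eyes, ticket gives the robot as it stands.
- The arm moves only by the tool servo_tool, never from a script. Its argument "moves" is one flat list of numbers, 4 for each row, row after row: the shift along the tool's x, y, z each as a share of 0.15 m, from -1 to 1, then the turn about the tool's z as a share of pi/4 rad, from -1 to 1. A call has 1 to 12 rows; each row is the pose to reach, as a shift and turn from the pose commanded when the call began, along the tool's axes at that moment; what a row does not reach only later rows make up. A row lasts 1/12 s, in which the tool goes at most 41.7 mm and 7.16 degrees, less where a joint would pass 70% of its speed; a pose out of reach is approached as far as the arm can. A call with a number of a shift or a turn outside -1 to 1 is refused whole. A call with a gripper value outside its range is refused whole. "grip" is the opening, from -1 (shut) to 1 (fully open), set as the call begins (left out, the last holds). The fingers move at their own pace and stop on an object; "squeeze" is the grip in N (left out, the last holds). Time passes only in rows, so rows that repeat a pose let the fingers close. It gives the time, the measured TCP pose, the force, the opening and the grip force at its end, in the units of the state.
- arm.get_obs(): the state, without advancing time (a new reading comes with each control period).
- eyes.grab_frame(name): name is "scene" or "side" or "wrist"; returns the picture (384x512x3 uint8, red, green, blue); there is no depth.
- eyes.get_calibration(name): a dict with "fov_y" (degrees; the focal length in pixels is half the picture's height over the tangent of half this angle, whatever the lens; pixels are square), "cx", "cy" (the principal point, pixels), "R" (3x3) and "t" (3): a world point X has camera coordinates R X + t. Camera axes: x right, y down, z forward; pixel columns grow to the right and rows downward; lengths in m; the calibration is good to about 2 mm. The wrist camera is an equidistant fisheye: a pixel r from the principal point sees the ray r / f radians off the axis. A picture is of the moment at which its call begins: read the wrist's pose just before it. get_calibration takes no time and is no camera call; for the wrist camera it gives the pose at the moment of the call.
- ticket.job_done(): hands the job in; it is judged then, once.
The state is a dict: "time_s": time; "joint_positions": joint angles; "joint_vel": joint speeds; "effort": joint torques, N m; "tool_pos": TCP position; "ee_rot": TCP orientation; "wrist_force": force on the tool from outside, world axes, zero at the start; "torque": the same for the moment, N m; "width": finger opening in m; "gripper_force": force on a finger pad.
Only numpy, scipy, OpenCV 4.12 (cv2) and the standard library are available. Lean on these libraries where they do the work, as an engineer would, in place of code of your own. Each camera call takes 0.05 s, during which the arm holds its last target. There are 200 camera calls.

TASK

The ignition is on and the boat's engine is cold: start it by turning the key clockwise as far as it will go against its spring, keep it there a moment, and let go so that it springs back. Then, to keep the cold engine running, draw the cold-start T-handle straight out until the whole of the dark ring on its stem has just come out of the bush, without running well past it, and keep it there: finish while still holding the handle out at the mark. Leave the round engine-stop knob and everything else on and around the panel where it is.

Things in the scene. Friction and masses are not known exactly. Their poses are not given: they have to be found in the camera images.
- engine_panel: fixed wooden pod, 330 mm deep, 420 wide; its aluminium fascia faces up and to the robot, sloped 20 degrees from level. Origin on the table under the middle one of three controls, which stand in a row 118 mm apart along y, in any order; there the fascia is 74 mm above the table. x level, away from the robot; y left; z up. Gauges (7 mm proud) lie 70 mm or more up the slope; rear deck 133 mm high
- key_grip (a point): middle of the key's flat head, a black slab 32 mm wide (its x), 10 thick (its y), 30 high (its z), reaching 22 to 52 mm above the fascia; the point is 38 mm above it. z points straight out of the fascia, along the key's axis; x points up the slope when the key is at rest; x and y turn with the key. Below the head: lock nut 33 mm diameter, 7 high, and barrel 22 mm diameter, 13 high
- start_key (a joint): turn of the key, rad: 0 = ON, at rest; grows clockwise as seen from outside the fascia (a negative turn about the outward z) to 0.90 = START, a hard stop. A spring resists with 0.05 N m at 0 and 0.12 N m at the stop and turns the key back to 0 within half a second once it is let go
- pull_grip (a point): middle of the cold-start handle's cross bar, a black T-bar 70 mm long (its y, level along the panel), 14 wide (its x, up the slope), 14 thick (its z). z points straight out of the fascia: the direction of pull. At rest the point is 41 mm above the fascia and 29 mm above the bush. The 10 mm bright stem runs down from the bar's middle, with a 13 mm thick collar just under it. Moves with the handle
- cold_pull (a joint): how far the T-handle is drawn out, m: 0 = home, 0.055 = end of travel. At 0.030 the 5 mm wide dark ring round the stem is just wholly out, its lower edge level with the outer face of the bush: the mark. A spring draws it home (5 N at 0, about 10 N at the mark, 14 N at the end); it does not stay out by itself
- pull_ring (a point): lower edge of the dark ring round the stem (on the stem's axis), 59 mm below pull_grip along its z; hidden in the bush at rest. The bush is a steel sleeve of 20 mm diameter whose outer face is 12 mm above the fascia
- stop_grip (a point): middle of the engine-stop pull, a round mushroom knob of 36 mm diameter reaching from 22 to 45 mm above the fascia; the point is 36 mm above the fascia, z straight out of it. To be left alone.
- stop_pull (a joint): how far the engine-stop knob is drawn out, m: 0 = home, where it must stay.
- mug: white mug, 82 mm diameter, 92 mm tall, handle at its +y; origin at the centre of its underside; stands left of the panel
- remote: black remote control, 46 x 165 x 19 mm (long along its y), origin at the centre of its underside; lies on the table in front of the panel, on the robot's side
- binoculars: binoculars lying flat, 135 x 122 x 54 mm, origin at the underside near the middle; right of the panel
- puck_compass: round rubber hand compass, 72 mm diameter, 27 mm high, origin at the centre of its underside; lies on the panel's rear deck
- parallel_rule: flat clear parallel rule, 90 x 230 mm, 9 mm high, origin at the centre of its underside; front right on the table
- coaster: round cork coaster, 94 mm diameter, 8 mm thick, origin at the centre of its underside; left on the table, in front of the mug

How it is judged:
On the way, in this order (a step that is already met when the one before it is completed fails the run):
1. the key has been turned clockwise to its START stop (over 0.80 of 0.90 rad) for 0.2 s, the T-handle still home (value of joint start_key above 0.8 rad and value of joint cold_pull below 0.01 m), for 0.2 s.
2. the key has been let go and has sprung back to ON (value of joint start_key below 0.1 rad and contact force between the fingers and start_key below 0.1 N), for 0.2 s.
3. the T-handle has been drawn out to the mark (value of joint cold_pull between 0.024 and 0.036 m), for 0.5 s.
At the end, for the whole second after the job is handed in: The gripper's fingers hold the T-handle (over 2 N) still at 24 to 36 mm of draw (mark at 30 mm, give or take 6 mm) through the last second; the key is back at ON (under 0.10 rad) and not touched; the stop knob is home (under 6 mm); no loose thing has moved 30 mm or more (all of step 2 and all of step 3 and velocity of joint cold_pull between -0.01 and 0.01 m/s and contact force between the fingers and cold_pull above 2 N and value of joint stop_pull below 0.006 m and distance of each of mug, remote, binoculars, puck_compass, parallel_rule, coaster from where it was at the start of the episode below 0.03 m); the arm keeps its last pose, push and grip.
It fails at once if the T-handle is run well past its mark (over 45 mm: the cold engine races) (value of joint cold_pull above 0.045 m).
It fails at once if the engine-stop knob is pulled (over 8 mm) (value of joint stop_pull above 0.008 m).
It fails at once if a bystander is shoved 30 mm or more or knocked over (distance of any of mug, remote, binoculars, puck_compass, parallel_rule, coaster from where it was at the start of the episode above 0.03 m or angle between mug's own z axis and vertical above 0.5 rad).
It also fails if it takes over 51 s, if anything falls off the work surface, if the arm or the gripper's body presses on something with over 40 N, if the wrist force passes 120 N, or if a joint passes its speed limit or range.

## Working session

There is one attempt and no reset: what is moved stays moved. The work goes in short steps, Python scripts to look and compute and a tool call to move; the robot and the scene stay as the last step left them, time stands still between calls to the robot, and variables do not carry over. Pictures are saved under pics/ and viewed, at most 10 in all, crops included, and the job is handed in when it is done.

Besides the shell and the picture viewer there is one more tool, called after "Request:" by a JSON object that holds its "fn" and its "kwargs", one argument or row to a line. servo_tool: Moves the arm, as the interface text tells. Shift numbers are shares of 0.15 m and turn numbers shares of pi/4 rad, none past 1 either way. Its arguments: {"type":"object","properties":{"moves":{"type":"array","items":{"type":"number"}},"grip":{"type":"number"},"squeeze":{"type":"number"}},"required":["moves"]}

```bash
mkdir -p pics; ls
cat > h.py <<'E'
import numpy as np, cv2
from scipy.spatial.transform import Rotation as Ro
from plant import arm, eyes, ticket
def cal(n):
    c=eyes.get_calibration(n); f=192/np.tan(np.radians(c['fov_y'])/2)
    return f,c['cx'],c['cy'],np.array(c['R']),np.array(c['t'])
def ray(n,u,v,c=None):
    f,cx,cy,R,t=c or cal(n)
    d=np.array([(u-cx)/f,(v-cy)/f,1.])
    if n=='wrist':
        r=np.hypot(d[0],d[1]); d=np.array([d[0]/r*np.sin(r),d[1]/r*np.sin(r),np.cos(r)]) if r>0 else np.array([0,0,1.])
    d/=np.linalg.norm(d)
    return -R.T@t, R.T@d
def proj(n,X,c=None):
    f,cx,cy,R,t=c or cal(n); p=R@np.array(X)+t
    if n=='wrist':
        s=np.hypot(p[0],p[1]); r=np.arctan2(s,p[2]); return np.array([cx+f*r*p[0]/s,cy+f*r*p[1]/s])
    return np.array([cx+f*p[0]/p[2],cy+f*p[1]/p[2]])
def plane(n,u,v,p0,nn,c=None):
    o,d=ray(n,u,v,c); return o+d*(np.dot(np.array(p0)-o,nn)/np.dot(d,nn))
def save(n,name,s=1.5):
    im=eyes.grab_frame(n)[:,:,::-1]; cv2.imwrite('pics/raw_%s.png'%name,im)
    cv2.imwrite('pics/%s.png'%name,cv2.resize(im,None,fx=s,fy=s,interpolation=cv2.INTER_CUBIC))
E
python3 - <<'E'
from h import *
save('scene','s0');save('side','d0')
for n in('scene','side','wrist'):
    f,cx,cy,R,t=cal(n);print(n,f,cx,cy,(-R.T@t).round(3),R[2].round(3))
print(arm.get_obs())
E
```

```text
pics
scene 441.43281036553515 257.0250024915717 195.9502422104063 [1.195 0.427 1.096] [-0.528 -0.312 -0.79 ]
side 459.90602911924947 258.8881624734616 188.75764757906788 [-0.104 -0.583  0.644] [ 0.614  0.581 -0.534]
wrist 297.3186396354542 250.52298299253312 190.49758122037244 [0.139 0.615 0.374] [ 0.295 -0.109 -0.949]
{'time_s': 0.1, 'joint_positions': array([ 1.20299273e+00,  4.23749869e-01,  1.63061130e+00, -7.90827880e-06,
        1.08859080e+00, -1.89777334e-02]), 'joint_vel': array([-0.00156682, -0.00196277, -0.00101082, -0.00029309, -0.00033353,
        0.00013117]), 'effort': array([ 5.32149188e-04, -5.58425903e+01, -2.82443154e+01, -8.09819403e-05,
        3.03389927e-03,  1.82520819e-05]), 'tool_pos': array([0.2134104 , 0.58691532, 0.2306334 ]), 'ee_rot': array([-5.45110650e-01, -3.09368004e+00,  2.09734757e-03]), 'wrist_force': array([0.26509208, 0.74854643, 0.49423553]), 'torque': array([-0.01832449,  0.00946801, -0.04359145]), 'gripper_force': 0.0, 'width': 0.08552742381026225}
```

View pics/s0.png

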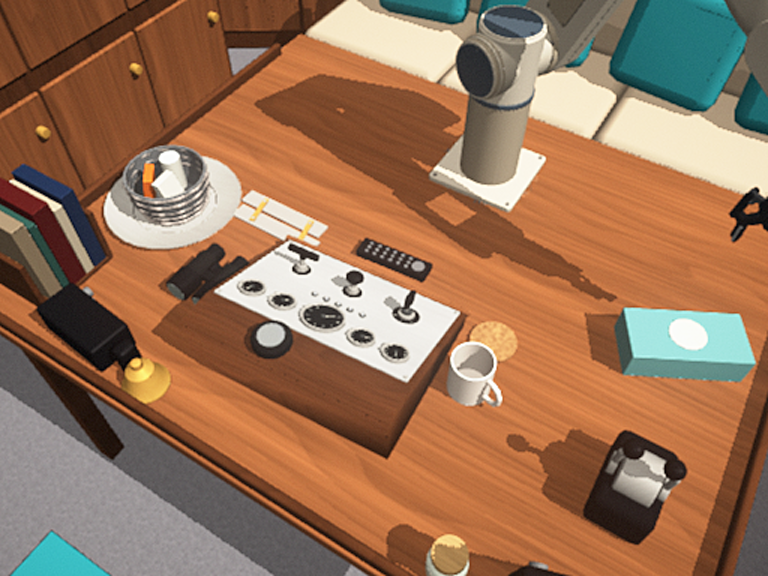

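View pics/d0.png

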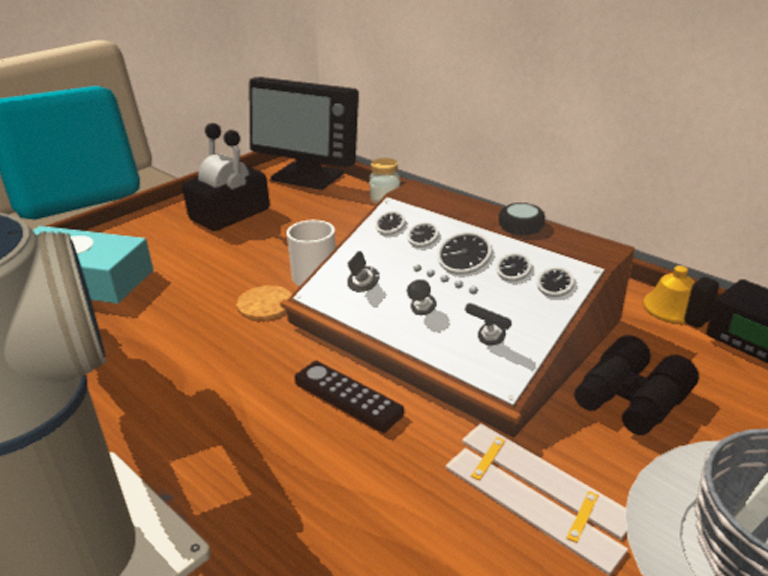

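The scene view (looking back at the robot) shows the T-handle at about (302,253), the stop knob at (354,278) and the key at (409,300). In the side view, T is at (489,317), the knob at (419,290) and the key at (357,266). So from +y to -y the order is key, stop, T. Next I'll triangulate the fascia corners and the control tops.

```bash
cat > tri.py <<'E'
from h import *
def tri(pa,pb,a='scene',b='side'):
    o1,d1=ray(a,*pa);o2,d2=ray(b,*pb)
    A=np.stack([d1,-d2],1);s=np.linalg.lstsq(A,o2-o1,rcond=None)[0]
    p,q=o1+d1*s[0],o2+d2*s[1];return (p+q)/2,np.linalg.norm(p-q)
if __name__=='__main__':
    Q={}
    for n,seed,box in(('scene','s0',(125,150,320,260)),('side','d0',(185,120,420,280))):
        im=cv2.imread('pics/raw_%s.png'%seed);hsv=cv2.cvtColor(im,cv2.COLOR_BGR2HSV)
        m=((hsv[...,1]<50)&(hsv[...,2]>130)).astype(np.uint8)
        b=np.zeros_like(m);b[box[1]:box[3],box[0]:box[2]]=1;m=cv2.morphologyEx(m*b,cv2.MORPH_OPEN,np.ones((3,3)))
        cs,_=cv2.findContours(m,cv2.RETR_EXTERNAL,cv2.CHAIN_APPROX_NONE)
        c=cv2.convexHull(max(cs,key=cv2.contourArea))
        for e in np.arange(.01,.1,.005):
            q=cv2.approxPolyDP(c,e*cv2.arcLength(c,True),True)
            if len(q)==4:break
        Q[n]=q.reshape(-1,2).astype(float);print(n,Q[n].tolist())
        h=np.zeros_like(m);cv2.fillConvexPoly(h,q,1);h=cv2.erode(h,np.ones((5,5)))
        d=((hsv[...,2]<70)&(h>0)).astype(np.uint8)
        N,_,st,ce=cv2.connectedComponentsWithStats(d)
        for i in range(1,N):
            if st[i,4]>15:print(n,st[i].tolist(),ce[i].round(1))
        x0,y0,x1,y1=box; cv2.imwrite('pics/crop_%s.png'%n,cv2.resize(im[y0:y1,x0:x1],None,fx=3.2,fy=3.2,interpolation=cv2.INTER_CUBIC))
    # match by nearest expected corners
    E={'FR':((192,160),(342,269)),'FL':((309,209),(195,200)),'RL':((270,253),(258,133)),'RR':((144,194),(402,179))}
    P={}
    for k,(a,b) in E.items():
        pa=min(Q['scene'],key=lambda p:np.hypot(*(p-a)));pb=min(Q['side'],key=lambda p:np.hypot(*(p-b)))
        P[k],g=tri(pa,pb);print(k,P[k].round(4),round(g,4))
    y=(P['FL']-P['FR']+P['RL']-P['RR']);x=(P['RL']-P['FL']+P['RR']-P['FR'])
    print('yaw y',np.degrees(np.arctan2(-y[0],y[1])),'yaw x',np.degrees(np.arctan2(x[1],x[0])),'slope',np.degrees(np.arctan2(x[2],np.hypot(*x[:2]))),'len',np.linalg.norm(x)/2,np.linalg.norm(y)/2, np.mean(list(P.values()),0))
E
python3 tri.py
```

```text
scene [[144.0, 192.0], [194.0, 160.0], [305.0, 210.0], [267.0, 253.0]]
scene [192, 163, 20, 11, 83] [201.7 168.3]
scene [231, 181, 11, 9, 61] [235.6 184.8]
scene [163, 188, 12, 6, 48] [168.5 190.3]
scene [182, 197, 13, 7, 55] [187.7 199.8]
scene [268, 198, 8, 8, 31] [271.6 201.4]
scene [203, 204, 25, 15, 214] [214.9 210.6]
scene [235, 220, 13, 8, 58] [240.1 223.6]
scene [257, 230, 13, 9, 66] [263.3 234. ]
side [[197.0, 197.0], [257.0, 132.0], [401.0, 179.0], [343.0, 268.0]]
side [255, 143, 12, 10, 42] [260.8 147.7]
side [276, 151, 14, 10, 68] [282.3 155.9]
side [295, 157, 30, 22, 394] [309.4 168. ]
side [233, 168, 11, 16, 99] [237.7 175.5]
side [335, 171, 16, 13, 116] [342.6 177.3]
side [361, 181, 18, 13, 144] [369.2 187.5]
side [272, 187, 15, 13, 97] [279.5 194.4]
side [244, 188, 7, 5, 16] [246.9 189.9]
side [311, 203, 29, 27, 234] [326.2 214. ]
FR [ 0.4786 -0.2405  0.0455] 0.0092
FL [0.4628 0.158  0.0444] 0.0004
RL [0.6893 0.1641 0.1307] 0.008
RR [ 0.7074 -0.2284  0.1338] 0.0041
yaw y 2.4555755666688266 yaw x 2.286871234214703 slope 20.965513589282523 len 0.24399329563131708 0.3958587909064143 [ 0.58451588 -0.03671405  0.08861086]
```

View pics/crop_scene.png

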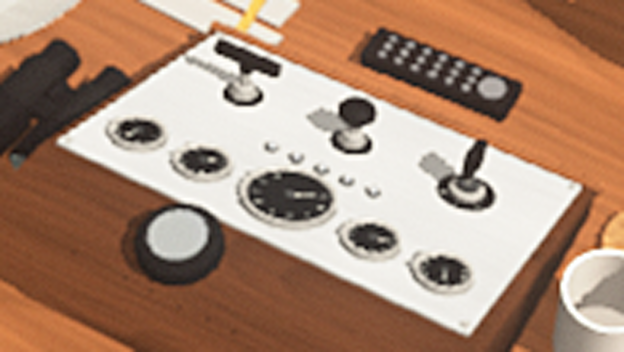

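View pics/crop_side.png

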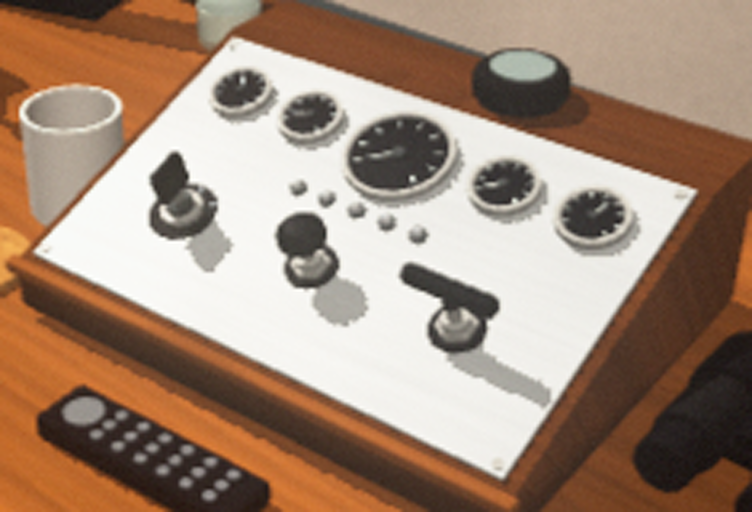

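The crops show the T-bar centre at (247,57) in scene and (450,290) in side. The knob is at (356,112) and (301,233), and the key head at (477,160) and (170,178). I'll fit the panel pose (x, y, yaw) to these.

```bash
cat > fit.py <<'E'
from tri import *
from scipy.optimize import least_squares
S=np.radians(20)
def pts(p,hs=(.041,.0345,.037)):
    c,s=np.cos(p[2]),np.sin(p[2]);Rz=np.array([[c,-s,0],[s,c,0],[0,0,1]])
    n=Rz@[-np.sin(S),0,np.cos(S)]
    return [np.array([p[0],p[1],0])+Rz@[0,y,.074]+n*h for y,h in zip((-.118,0,.118),hs)],Rz,n
if __name__=='__main__':
    C={'scene':[(247,57),(356,112),(477,160)],'side':[(450,290),(301,233),(170,178)]}
    O={'scene':(125,150),'side':(185,120)}
    U={n:[np.array(c)/3.2+O[n]-.35 for c in C[n]] for n in C}
    for i in range(3):
        p,g=tri(U['scene'][i],U['side'][i]);print(p.round(4),round(g,4))
    K={n:cal(n) for n in C}
    f=lambda p:np.concatenate([proj(n,X,K[n])-u for n in C for X,u in zip(pts(p)[0],U[n])])
    r=least_squares(f,[.55,-.04,.04]);print(r.x,np.degrees(r.x[2]),r.fun.round(1))
    P,Rz,n=pts(r.x,(.041,.036,.038));print(np.round(P,4),n)
E
python3 fit.py
```

```text
[ 0.5347 -0.1582  0.1124] 0.0032
[ 0.5318 -0.0388  0.1063] 0.0017
[0.5236 0.0806 0.1076] 0.0057
[ 0.54302732 -0.03860727  0.05822922] 3.336288470610795 [-0.5  0.4 -0.3 -0.2 -1.6 -0.4 -0.8 -0.5 -0.4  0.1 -0.6 -0.3]
[[ 0.5359 -0.1572  0.1125]
 [ 0.5307 -0.0393  0.1078]
 [ 0.5232  0.0784  0.1097]] [-0.34144047 -0.01990431  0.93969262]
```

```bash
cat > go.py <<'E'
from h import *
import sys
# usage: go.py x y z ydir_deg  (heading of tool y axis line, mod 180)
def need(T,head):
    o=arm.get_obs();R=Ro.from_rotvec(o['ee_rot']).as_matrix()
    d=R.T@(np.array(T)-o['tool_pos']);h=np.degrees(np.arctan2(R[1,1],R[0,1]))
    t=(head-h+90)%180-90  # world ccw turn; tool z down => minus
    print('t',o['time_s'],'pos',o['tool_pos'].round(4),'yhead',round(h,2),'z',R[:,2].round(3),'j6',round(o['joint_positions'][5],3))
    print('shift mm',(d*1000).round(1),'shares',(d/.15).round(3),'turn about tool z deg',round(-t,2),'share',round(-t/45,3),'w',round(o['width'],4),'F',o['wrist_force'].round(1),'gf',round(o['gripper_force'],1))
if __name__=='__main__':
    a=list(map(float,sys.argv[1:]));need(a[:3],a[3])
E
python3 go.py 0.48 0.079 0.25 93
```

```text
t 0.1 pos [0.2134 0.5869 0.2306] yhead 70.01 z [-0.    -0.001 -1.   ] j6 -0.019
shift mm [-424.1 -386.2  -18.8] shares [-2.828 -2.575 -0.126] turn about tool z deg -22.99 share -0.511 w 0.0855 F [0.3 0.7 0.5] gf 0.0
```

Request:
{"fn": "servo_tool", "kwargs": {
  "moves": [-1,-0.9,-0.1,0,-1,-0.9,-0.1,0,-1,-0.9,-0.1,0,-1,-0.9,-0.1,0,-1,-0.9,-0.1,0,-1,-0.9,-0.1,0],
  "grip": 1,
  "squeeze": 25
}}

```text
time_s: 0.6
tool_pos: [0.3099, 0.4043, 0.2463]
ee_rot: [0.55, 3.093, -0.004]
wrist_force: [-0.1, 0.5, 0.2]
width: 0.0858
gripper_force: 0.0
```

Request:
{"fn": "servo_tool", "kwargs": {
  "moves": [-1,-0.9,0,0,-1,-0.9,0,0,-1,-0.9,0,0,-1,-0.9,0,0,-1,-0.9,0,0,-1,-0.9,0,0]
}}

```text
time_s: 1.1
tool_pos: [0.4051, 0.227, 0.2462]
ee_rot: [0.552, 3.092, -0.002]
wrist_force: [-0.5, 0.8, -0.2]
width: 0.0857
gripper_force: 0.0
```

Request:
{"fn": "servo_tool", "kwargs": {
  "moves": [-0.83,-0.77,0,-0.5,-0.83,-0.77,0,-0.5,-0.83,-0.77,0,-0.5,-0.83,-0.77,0,-0.5,-0.83,-0.77,0,-0.5,-0.83,-0.77,0,-0.5,-0.83,-0.77,0,-0.5,-0.83,-0.77,0,-0.5]
}}

```text
time_s: 1.77
tool_pos: [0.4803, 0.0807, 0.246]
ee_rot: [0.069, -3.14, -0.001]
wrist_force: [0.3, 0.4, -0.3]
width: 0.0855
gripper_force: 0.0
```

```bash
python3 go.py 0.523 0.079 0.10 93; python3 -c "
from h import *
import pickle;pickle.dump(cal('wrist'),open('w1.pkl','wb'))
for X in ([.5232,.0784,.1097],[.5307,-.0393,.1078],[.5359,-.1572,.1125]):print(proj('wrist',X).round(1))
save('wrist','w1')"
```

```text
t 1.7667 pos [0.4803 0.0807 0.246 ] yhead 92.5 z [-0.001  0.    -1.   ] j6 -1.473
shift mm [-42.7  -3.6 146. ] shares [-0.285 -0.024  0.973] turn about tool z deg -0.5 share -0.011 w 0.0855 F [ 0.3  0.4 -0.3] gf 0.0
[246.2 218.2]
[137.9 218.2]
[ 51.2 216.7]
```

View pics/w1.png

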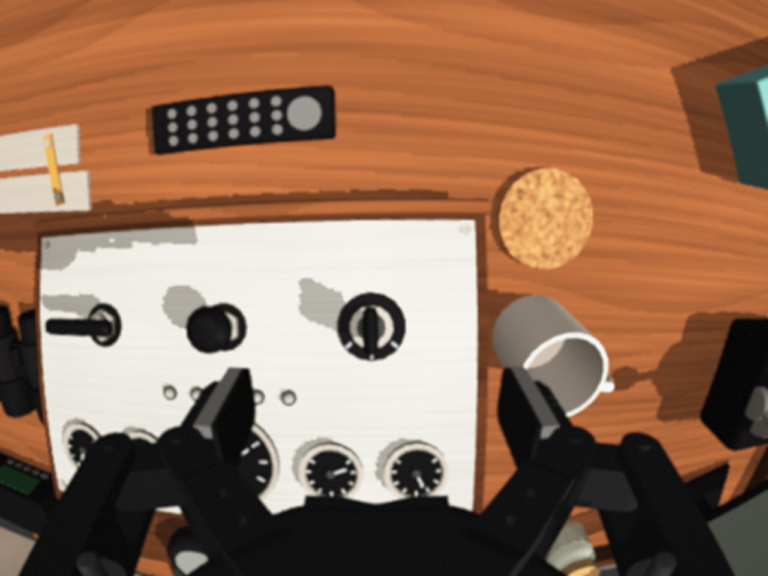

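The key is at (371,328) in the view, so (247.3,218.5) raw, against a prediction of (246.2,218.2). That agrees to about 1 mm, so I'll move over the key and go down.

Request:
{"fn": "servo_tool", "kwargs": {
  "moves": [-0.285,-0.018,0.4,0,-0.285,-0.018,0.4,0,-0.285,-0.018,0.4,0,-0.285,-0.018,0.4,0,-0.285,-0.018,0.4,0]
}}

```text
time_s: 2.23
tool_pos: [0.5229, 0.0801, 0.1866]
ee_rot: [0.071, -3.14, -0.0]
wrist_force: [0.4, 1.0, -0.0]
width: 0.0855
gripper_force: 0.0
```

```bash
python3 go.py 0.5235 0.0795 0.092 92.8
```

```text
t 2.2333 pos [0.5229 0.0801 0.1866] yhead 92.59 z [-0.001  0.    -1.   ] j6 -1.487
shift mm [-0.7 -0.7 94.6] shares [-0.005 -0.004  0.631] turn about tool z deg -0.21 share -0.005 w 0.0855 F [ 0.4  1.  -0. ] gf 0.0
```

Request:
{"fn": "servo_tool", "kwargs": {
  "moves": [-0.005,-0.004,0.2,-0.005,-0.005,-0.004,0.4,-0.005,-0.005,-0.004,0.6,-0.005,-0.005,-0.004,0.63,-0.005,-0.005,-0.004,0.63,-0.005,-0.005,-0.004,0.63,-0.005]
}}

```text
time_s: 2.73
tool_pos: [0.5251, 0.079, 0.0936]
ee_rot: [-0.076, 3.139, 0.0]
wrist_force: [0.1, 0.6, 0.2]
width: 0.0855
gripper_force: 0.0
```

Request:
{"fn": "servo_tool", "kwargs": {
  "moves": [0,0,0,0,0,0,0,0,0,0,0,0,0,0,0,0,0,0,0,0,0,0,0,0,0,0,0,0,0,0,0,0,0,0,0,0],
  "grip": -1,
  "squeeze": 25
}}

```text
time_s: 3.48
tool_pos: [0.5245, 0.0787, 0.0921]
ee_rot: [-0.075, 3.141, 0.0]
wrist_force: [-1.4, 1.8, 5.0]
width: 0.0097
gripper_force: 28.8
```

The key is gripped, with an opening of 9.7 mm. Now I'll turn it clockwise, which is positive about the downward tool z.

Request:
{"fn": "servo_tool", "kwargs": {
  "moves": [0,0,0,0.12,0,0,0,0.25,0,0,0,0.37,0,0,0,0.5,0,0,0,0.62,0,0,0,0.75,0,0,0,0.87,0,0,0,0.95]
}}

```text
time_s: 4.15
tool_pos: [0.5255, 0.0794, 0.0921]
ee_rot: [1.079, 2.948, 0.004]
wrist_force: [-1.1, 0.7, 0.9]
width: 0.0103
gripper_force: 157.4
```

Request:
{"fn": "servo_tool", "kwargs": {
  "moves": [0,0,0,0.1,0,0,0,0.2,0,0,0,0.27,0,0,0,0.27,0,0,0,0.27,0,0,0,0.27]
}}

```text
time_s: 4.65
tool_pos: [0.5255, 0.0797, 0.0922]
ee_rot: [1.377, 2.822, 0.005]
wrist_force: [-1.4, 5.4, 1.2]
width: 0.01
gripper_force: 185.7
```

```bash
python3 go.py 0.5235 0.0795 0.092 92.8; python3 -c "
from h import *
o=arm.get_obs();print(o['torque'].round(2))
save('wrist','w2')
save('side','d2')
im=cv2.imread('pics/raw_side.png') if 0 else cv2.imread('pics/raw_d2.png')
cv2.imwrite('pics/d2c.png',cv2.resize(im[110:280,185:400],None,fx=3,fy=3))"
```

```text
t 4.65 pos [0.5255 0.0797 0.0922] yhead 37.97 z [ 0.003  0.002 -1.   ] j6 -0.537
shift mm [ 1.1 -1.7  0.2] shares [ 0.008 -0.011  0.001] turn about tool z deg -54.83 share -1.219 w 0.01 F [-1.4  5.4  1.2] gf 185.7
[ 5.8  -1.78  1.91]
```

View pics/w2.png

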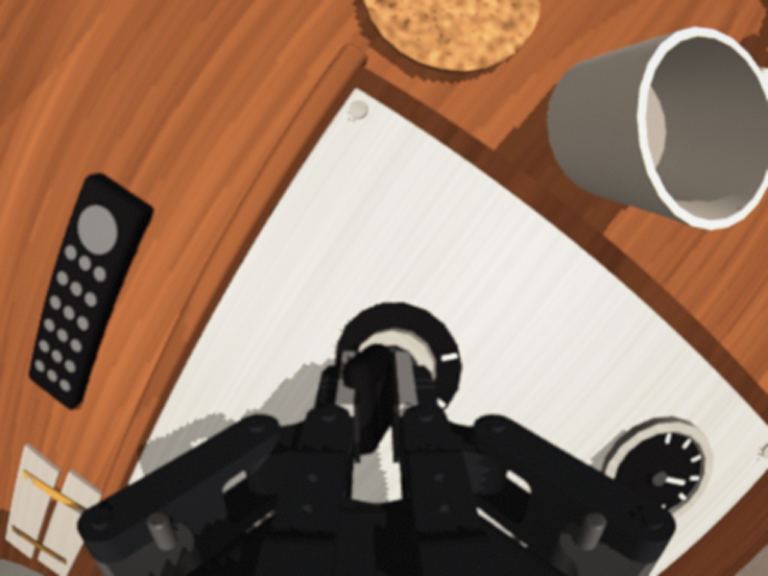

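The slab sits in the pads, turned with the tool by about 55°. The rise in z moment to about 1.9 N m says it is on its stop. I'll hold briefly, then let go.

Request:
{"fn": "servo_tool", "kwargs": {
  "moves": [0,0,0,0,0,0,0,0,0,0,0,0,0,0,0,0]
}}

```text
time_s: 5.08
tool_pos: [0.5255, 0.0797, 0.0922]
ee_rot: [1.377, 2.822, 0.005]
wrist_force: [-1.8, 6.1, 1.7]
width: 0.0098
gripper_force: 185.7
```

Request:
{"fn": "servo_tool", "kwargs": {
  "moves": [0,0,0,0,0,0,0,0,0,0,0,0,0,0,0,0,0,0,0,0,0,0,0,0,0,0,0,0,0,0,0,0,0,0,0,0,0,0,0,0,0,0,0,0,0,0,0,0],
  "grip": 0.6
}}

```text
time_s: 6.08
tool_pos: [0.5244, 0.0786, 0.0919]
ee_rot: [1.381, 2.822, -0.0]
wrist_force: [0.2, 0.3, -0.2]
width: 0.068
gripper_force: 0.0
```

Request:
{"fn": "servo_tool", "kwargs": {
  "moves": [0,0,-0.2,0,0,0,-0.4,0,0,0,-0.6,0,0,0,-0.8,0,0,0,-1,0,0,0,-1,0,0,0,-1,-0.15,0,0,-1,-0.3,0,0,-1,-0.45,0,0,-1,-0.6,0,0,-1,-0.75,0,0,-1,-0.9]
}}

```text
time_s: 7.08
tool_pos: [0.5241, 0.0786, 0.2414]
ee_rot: [-0.31, -3.126, 0.0]
wrist_force: [0.4, 0.7, 0.7]
width: 0.0684
gripper_force: 0.0
```

```bash
python3 go.py 0.49 -0.1565 0.22 92.8; python3 -c "
from h import *
save('side','d3')
im=cv2.imread('pics/raw_d3.png')
a=cv2.imread('pics/raw_d2.png')
cv2.imwrite('pics/d3c.png',cv2.resize(np.hstack([a[110:280,185:345],im[110:280,185:345]]),None,fx=2.4,fy=2.4,interpolation=cv2.INTER_CUBIC))"
```

```text
t 7.0833 pos [0.5241 0.0786 0.2414] yhead 78.68 z [-0. -0. -1.] j6 -1.247
shift mm [ -12.7 -237.2   21.5] shares [-0.085 -1.581  0.143] turn about tool z deg -14.12 share -0.314 w 0.0684 F [0.4 0.7 0.7] gf 0.0
```

View pics/d3c.png

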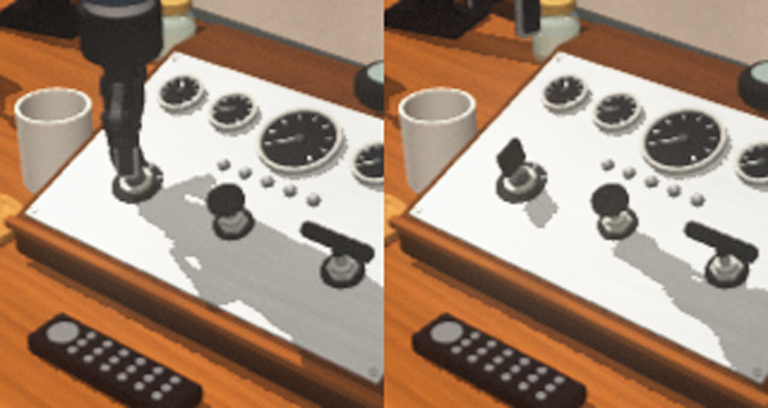

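The key has sprung back to ON (right panel) and the T-handle is still home. Next I'll go over the T-handle with the fingers fully open, to grip the flat ends of the bar.

Request:
{"fn": "servo_tool", "kwargs": {
  "moves": [0,-1,0,-0.15,0,-1,0,-0.31,0,-1,0,-0.31,0,-1,0,-0.31,0,-1,0,-0.31],
  "grip": 1
}}

```text
time_s: 7.55
tool_pos: [0.4927, -0.0724, 0.2416]
ee_rot: [0.053, -3.14, 0.002]
wrist_force: [-0.2, 0.2, 0.5]
width: 0.0852
gripper_force: 0.0
```

```bash
python3 go.py 0.49 -0.1565 0.22 92.8
```

```text
t 7.55 pos [ 0.4927 -0.0724  0.2416] yhead 91.93 z [-0.001 -0.001 -1.   ] j6 -1.772
shift mm [  5.5 -83.9  21.7] shares [ 0.037 -0.559  0.144] turn about tool z deg -0.87 share -0.019 w 0.0852 F [-0.2  0.2  0.5] gf 0.0
```

Request:
{"fn": "servo_tool", "kwargs": {
  "moves": [0.037,-0.56,0.14,-0.019,0.037,-0.56,0.14,-0.019,0.037,-0.56,0.14,-0.019,0.037,-0.56,0.14,-0.019,0.037,-0.56,0.14,-0.019]
}}

```text
time_s: 7.97
tool_pos: [0.4917, -0.1522, 0.2205]
ee_rot: [0.082, -3.14, -0.001]
wrist_force: [0.5, 0.4, 0.4]
width: 0.0854
gripper_force: 0.0
```

```bash
python3 go.py 0.536 -0.1565 0.088 92.8; python3 -c "
from h import *
for X in ([.5359,-.1572,.1125],[.5359-.0018,-.1572+.035,.1125],[.5359+.0018,-.1572-.035,.1125]):print(proj('wrist',X).round(1))
save('wrist','w4')
im=cv2.imread('pics/raw_w4.png');h=cv2.cvtColor(im,cv2.COLOR_BGR2GRAY)
m=(h<60).astype(np.uint8);m[:200]=0;m[240:]=0;m[:,:200]=0;m[:,300:]=0
N,_,st,ce=cv2.connectedComponentsWithStats(m);print(st[1:].tolist(),ce[1:].round(1).tolist())"
```

```text
t 7.9667 pos [ 0.4917 -0.1522  0.2205] yhead 92.99 z [-0.001  0.001 -1.   ] j6 -1.947
shift mm [-44.1  -6.7 132.5] shares [-0.294 -0.044  0.883] turn about tool z deg 0.19 share 0.004 w 0.0854 F [0.5 0.4 0.4] gf 0.0
[242.5 231.3]
[279.7 231.2]
[205.5 231. ]
[[208, 212, 71, 28, 1071]] [[243.0, 230.0]]
```

View pics/w4.png

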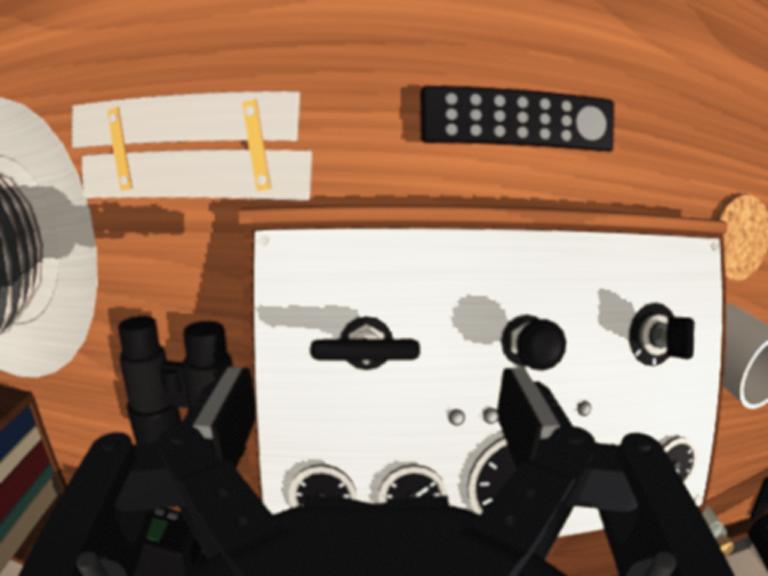

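The bar spans x 311–419 at row 349, so 207–279.5 at 232.7 raw. That puts it within about 1 mm of the prediction and level with the tool. Now I'll descend and grip its ends.

Request:
{"fn": "servo_tool", "kwargs": {
  "moves": [-0.3,-0.044,0,0,-0.3,-0.044,0.1,0,-0.3,-0.044,0.3,0,-0.3,-0.044,0.5,0,-0.3,-0.044,0.7,0,-0.3,-0.044,0.8,0,-0.3,-0.044,0.897,0,-0.3,-0.044,0.897,0,-0.3,-0.044,0.897,0]
}}

```text
time_s: 8.77
tool_pos: [0.5371, -0.1552, 0.0861]
ee_rot: [0.088, -3.139, -0.001]
wrist_force: [0.6, -0.0, 0.7]
width: 0.0856
gripper_force: 0.0
```

```bash
python3 go.py 0.537 -0.1565 0.086 92.8; python3 -c "
from h import *
f,cx,cy,R,t=cal('wrist')
for X in ([.537,-.1565,.1125],[.5359-.0018,-.1572+.035,.1125],[.5359+.0018,-.1572-.035,.1125]):print((proj('wrist',X)*1.5).round(1))
save('wrist','w5')"
```

```text
t 8.7667 pos [ 0.5371 -0.1552  0.0861] yhead 93.22 z [-0.001  0.    -1.   ] j6 -1.93
shift mm [ 0.2 -1.3  0.1] shares [ 0.001 -0.009  0.001] turn about tool z deg 0.42 share 0.009 w 0.0856 F [ 0.6 -0.   0.7] gf 0.0
[370.6 409.2]
[479.  404.5]
[258.9 403. ]
```

View pics/w5.png

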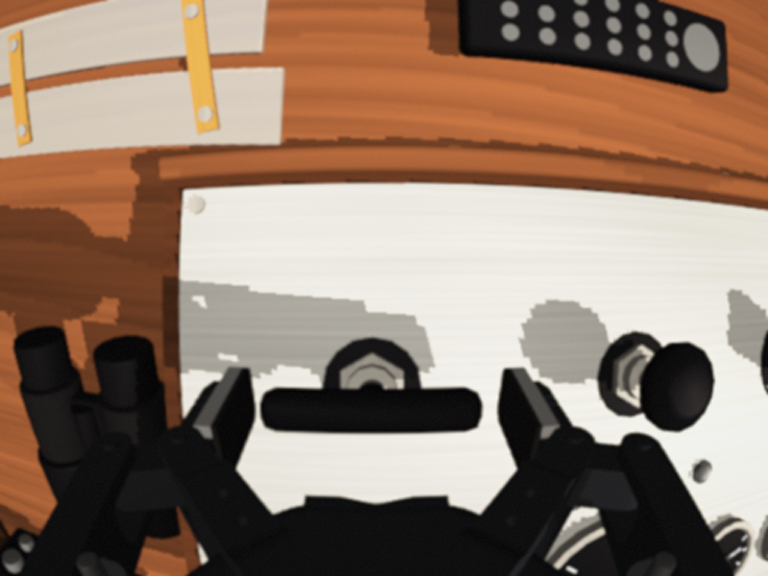

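The bar spans x 262–481 at row 410, lying between the pads at about 250 and 502. I'll shift 1.3 mm toward -y and close.

Request:
{"fn": "servo_tool", "kwargs": {
  "moves": [0,-0.009,0,0.009,0,-0.009,0,0.009,0,-0.009,0,0.009]
}}

```text
time_s: 9.07
tool_pos: [0.5379, -0.1581, 0.0874]
ee_rot: [-0.075, 3.139, -0.001]
wrist_force: [0.2, -0.2, 0.6]
width: 0.0853
gripper_force: 0.0
```

Request:
{"fn": "servo_tool", "kwargs": {
  "moves": [0,0,0,0,0,0,0,0,0,0,0,0,0,0,0,0,0,0,0,0,0,0,0,0,0,0,0,0,0,0,0,0],
  "grip": -1,
  "squeeze": 60
}}

```text
time_s: 9.73
tool_pos: [0.5375, -0.157, 0.0875]
ee_rot: [-0.073, 3.14, 0.002]
wrist_force: [-2.2, 6.6, 11.2]
width: 0.0682
gripper_force: 65.4
```

```bash
python3 -c "
from h import *
from go import need
o=arm.get_obs();n=np.array([-.3415,-.0180,.9397]);need(o['tool_pos']+.03*n,92.8);print(o['torque'].round(2))"
```

```text
t 9.7333 pos [ 0.5375 -0.157   0.0875] yhead 92.68 z [ 0.001  0.001 -1.   ] j6 -1.925
shift mm [ 10.2  -0.  -28.2] shares [ 0.068 -0.    -0.188] turn about tool z deg -0.12 share -0.003 w 0.0682 F [-2.2  6.6 11.2] gf 65.4
[ 1.05  0.36 -0.22]
```

Request:
{"fn": "servo_tool", "kwargs": {
  "moves": [0.011,0,-0.031,0,0.023,0,-0.063,0,0.034,0,-0.094,0,0.045,0,-0.125,0,0.053,0,-0.145,0,0.053,0,-0.145,0,0.053,0,-0.145,0]
}}

```text
time_s: 10.32
tool_pos: [0.5301, -0.1575, 0.108]
ee_rot: [-0.073, 3.139, 0.002]
wrist_force: [6.1, 6.0, -6.4]
width: 0.0687
gripper_force: 69.6
```

```bash
python3 -c "
from h import *
from go import need
o=arm.get_obs();n=np.array([-.3415,-.0180,.9397]);d=o['tool_pos']-[.5375,-.157,.0875];print('draw',d@n,(d-n*(d@n)).round(4));need([.5375,-.157,.0875]+.03*n,92.8);print(o['torque'].round(2))
save('side','d6');save('scene','s6')
a=cv2.imread('pics/raw_d6.png')[170:250,275:385];b=cv2.imread('pics/raw_s6.png')[130:210,150:260]
cv2.imwrite('pics/c6.png',cv2.resize(np.hstack([a,b]),None,fx=3.6,fy=3.6,interpolation=cv2.INTER_CUBIC))
for h in (.012,):
  for n_ in('side','scene'):
    foot=np.array([.537,-.1565,.1125])-n*.041
    print(n_,[(k,proj(n_,foot+n*k).round(1).tolist()) for k in (.012,.022,.041,.061,.071)])"
```

```text
draw 0.02182127968698544 [ 0.     -0.0001  0.    ]
t 10.3167 pos [ 0.5301 -0.1575  0.108 ] yhead 92.68 z [ 0.002  0.001 -1.   ] j6 -1.93
shift mm [ 2.8  0.1 -7.7] shares [ 0.019  0.    -0.051] turn about tool z deg -0.12 share -0.003 w 0.0687 F [ 6.1  6.  -6.4] gf 69.6
[ 0.87 -0.75 -0.18]
side [(0.012, [326.4, 218.1]), (0.022, [325.7, 215.2]), (0.041, [324.5, 209.4]), (0.061, [323.1, 203.2]), (0.071, [322.4, 200.0])]
scene [(0.012, [200.3, 176.4]), (0.022, [200.6, 173.6]), (0.041, [201.3, 168.2]), (0.061, [202.0, 162.4]), (0.071, [202.3, 159.5])]
```

View pics/c6.png

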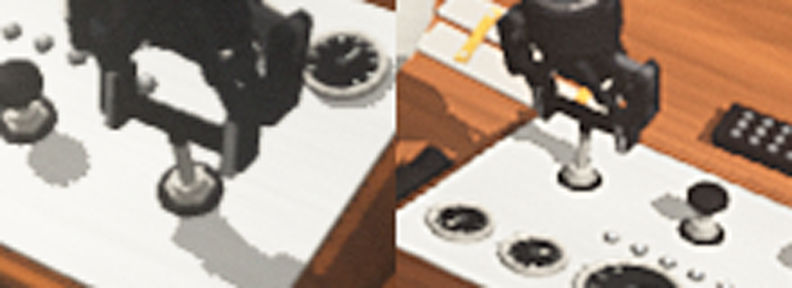

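The T-handle comes out with the fingers: tool travel is about 21 mm and the pull along the axis is 8.2 N, which suits roughly 20 mm of draw. The remaining step is about 9 mm.

Request:
{"fn": "servo_tool", "kwargs": {
  "moves": [0.007,0,-0.02,0,0.014,0,-0.04,0,0.02,0,-0.054,0,0.02,0,-0.054,0,0.02,0,-0.054,0,0.02,0,-0.054,0,0.02,0,-0.054,0]
}}

```text
time_s: 11.0
tool_pos: [0.5272, -0.1576, 0.1158]
ee_rot: [-0.073, 3.139, 0.002]
wrist_force: [5.4, 4.8, -7.6]
width: 0.0685
gripper_force: 69.8
```

```bash
python3 -c "
from h import *
n=np.array([-.3415,-.0180,.9397])
fs=[]
for i in range(3):
    eyes.grab_frame('wrist');o=arm.get_obs();fs.append(o['wrist_force'])
o=arm.get_obs();d=o['tool_pos']-[.5375,-.157,.0875];print('draw',d@n,(d-n*(d@n)).round(4),'F.n',[round(f@n,2) for f in fs],o['gripper_force'],o['width'])
W=cal('wrist')
save('wrist','w7')
g5=cv2.cvtColor(cv2.imread('pics/raw_w5.png'),cv2.COLOR_BGR2GRAY);g7=cv2.cvtColor(cv2.imread('pics/raw_w7.png'),cv2.COLOR_BGR2GRAY)
for c in (200,206,290,296):
  for g in (g5,g7):
    print(c,g[250:296:1,c].tolist())
# expected rows of bar centre for draws
h=np.array([.537,-.1565,.1125])
for k in (.020,.024,.027,.03,.033): print(k,proj('wrist',h+k*n,W).round(1))
sd=eyes.grab_frame('side')
K=cal('side');foot=h-n*.041
gs=cv2.cvtColor(sd,cv2.COLOR_RGB2GRAY)
for k in np.arange(.004,.08,.0025):
    p=proj('side',foot+n*k,K);print(round(k,4),cv2.getRectSubPix(gs,(7,1),tuple(map(float,p)))[0].tolist())
"
```

```text
draw 0.03014851633129262 [ 0.     -0.0001  0.    ] F.n [np.float64(-8.48), np.float64(-9.73), np.float64(-9.82)] 69.82743501663208 0.06852083607298466
200 [235, 234, 233, 234, 235, 235, 236, 223, 150, 58, 13, 6, 9, 10, 11, 11, 10, 11, 15, 15, 15, 16, 17, 20, 17, 18, 15, 16, 16, 14, 14, 15, 14, 11, 11, 10, 22, 79, 158, 212, 229, 232, 233, 234, 233, 233]
200 [239, 238, 237, 237, 239, 232, 176, 84, 23, 7, 10, 13, 11, 10, 10, 11, 15, 17, 17, 17, 19, 20, 19, 19, 18, 18, 17, 16, 16, 14, 13, 14, 12, 13, 18, 68, 149, 212, 234, 236, 236, 237, 236, 236, 236, 237]
206 [234, 234, 233, 234, 235, 236, 236, 227, 166, 77, 18, 6, 5, 12, 10, 11, 12, 11, 14, 14, 13, 17, 16, 17, 19, 19, 18, 18, 16, 14, 14, 12, 15, 13, 12, 12, 18, 65, 141, 202, 227, 231, 233, 234, 234, 233]
206 [240, 238, 237, 237, 239, 234, 189, 101, 29, 7, 11, 9, 10, 11, 11, 12, 14, 15, 16, 19, 18, 21, 20, 20, 16, 18, 16, 18, 16, 14, 14, 15, 16, 11, 16, 52, 129, 204, 233, 237, 237, 237, 237, 237, 237, 237]
290 [238, 237, 237, 238, 240, 240, 238, 216, 151, 67, 15, 5, 9, 9, 12, 10, 10, 11, 14, 14, 12, 15, 15, 15, 16, 16, 17, 17, 16, 14, 
[... 1302 characters left out ...]
 117, 115, 129, 221]
0.0365 [222, 153, 118, 118, 116, 142, 212]
0.039 [225, 166, 124, 119, 116, 145, 207]
0.0415 [225, 161, 112, 114, 115, 147, 212]
0.044 [227, 160, 99, 108, 112, 138, 219]
0.0465 [221, 145, 81, 88, 97, 119, 218]
0.049 [197, 103, 57, 50, 60, 96, 186]
0.0515 [163, 80, 56, 52, 54, 62, 74]
0.054 [151, 74, 52, 52, 52, 53, 52]
0.0565 [144, 68, 52, 52, 51, 51, 52]
0.059 [127, 59, 54, 52, 51, 50, 51]
0.0615 [66, 54, 52, 51, 51, 49, 52]
0.064 [59, 54, 52, 52, 54, 50, 51]
0.0665 [54, 53, 52, 52, 53, 52, 51]
0.069 [54, 53, 52, 51, 51, 51, 52]
0.0715 [54, 54, 52, 50, 49, 49, 51]
0.074 [53, 54, 49, 50, 51, 49, 47]
0.0765 [54, 53, 52, 52, 55, 58, 85]
0.079 [52, 53, 55, 76, 102, 116, 150]
```

```bash
python3 -c "
from h import *
n=np.array([-.3415,-.0180,.9397]);foot=np.array([.537,-.1565,.1125])-n*.041
g={}
for c in('side','scene'):
    K=cal(c);im=eyes.grab_frame(c);cv2.imwrite('pics/raw_%s7.png'%c[1],im[:,:,::-1])
    L=[cv2.imread('pics/raw_%s.png'%x,0) for x in (('d0','d6') if c=='side' else ('s0','s6'))]+[cv2.cvtColor(im,cv2.COLOR_RGB2GRAY)]
    print(c)
    for k in np.arange(-.006,.062,.002):
        p=proj(c,foot+n*k,K)
        print(round(k,4),[int(cv2.getRectSubPix(a,(3,1),(float(p[0])+.3,float(p[1]))).mean()) for a in L])
o=arm.get_obs();print(o['time_s'],(o['wrist_force']@n).round(2),o['gripper_force'])
"
```

```text
side
-0.006 [122, 128, 127]
-0.004 [125, 136, 135]
-0.002 [138, 157, 156]
0.0 [144, 158, 152]
0.002 [144, 145, 131]
0.004 [131, 131, 97]
0.006 [119, 118, 70]
0.008 [115, 115, 77]
0.01 [113, 114, 88]
0.012 [112, 114, 104]
0.014 [107, 114, 109]
0.016 [98, 113, 111]
0.018 [76, 113, 112]
0.02 [61, 112, 113]
0.022 [57, 112, 113]
0.024 [57, 112, 113]
0.026 [56, 112, 113]
0.028 [57, 112, 113]
0.03 [57, 112, 113]
0.032 [58, 113, 113]
0.034 [58, 112, 114]
0.036 [59, 106, 114]
0.038 [61, 86, 113]
0.04 [62, 71, 114]
0.042 [62, 57, 112]
0.044 [63, 53, 107]
0.046 [67, 51, 98]
0.048 [80, 52, 71]
0.05 [109, 52, 55]
0.052 [150, 53, 51]
0.054 [193, 51, 52]
0.056 [225, 51, 52]
0.058 [238, 52, 52]
0.06 [241, 51, 51]
scene
-0.006 [89, 90, 91]
-0.004 [136, 137, 139]
-0.002 [178, 181, 180]
0.0 [197, 199, 199]
0.002 [195, 197, 199]
0.004 [198, 200, 204]
0.006 [202, 206, 211]
0.008 [209, 212, 202]
0.01 [212, 214, 183]
0.012 [193, 196, 113]
0.014 [178, 180, 77]
0.016 [170, 171, 110]
0.018 [170, 167, 140]
0.02 [174, 168, 168]
0.022 [161, 169, 174]
0.024 [141, 171, 173]
0.026 [89, 171, 173]
0.028 [48, 172, 172]
0.03 [45, 174, 170]
0.032 [44, 177, 171]
0.034 [46, 181, 176]
0.036 [47, 175, 178]
0.038 [48, 165, 180]
0.04 [49, 145, 178]
0.042 [50, 126, 174]
0.044 [50, 113, 169]
0.046 [51, 92, 161]
0.048 [57, 62, 153]
0.05 [105, 42, 141]
0.052 [169, 27, 126]
0.054 [202, 33, 98]
0.056 [212, 39, 72]
0.058 [174, 41, 49]
0.06 [145, 43, 38]
11.35 -8.62 69.82749223709106
```

The side view puts the bar edge 30.0 mm from home, and the dark ring now shows as a 5 mm dip at the bush in both views. It wasn't there at 21 mm. The handle is steady and held at 70 N, so I'll hold briefly and hand in.

Request:
{"fn": "servo_tool", "kwargs": {
  "moves": [0,0,0,0,0,0,0,0,0,0,0,0,0,0,0,0]
}}

```text
time_s: 11.68
tool_pos: [0.5272, -0.1576, 0.1158]
ee_rot: [-0.073, 3.139, 0.002]
wrist_force: [5.8, 5.5, -7.3]
width: 0.0687
gripper_force: 69.8
```

```bash
python3 -c "
from h import *
print(arm.get_obs()['tool_pos']);print(ticket.job_done())"
```

```text
[ 0.52718133 -0.15762917  0.11580034]
the job is handed in; nothing more can be done
None
```

I handed the job in; no verdict came back: the key was turned to its START stop, held and sprang back to ON, and the gripper is holding the T-handle about 30 mm out, at the mark.

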